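Shut and bolt the implosion guard over the suction flask

ROBOT

A 7-joint arm with a two-finger parallel gripper is mounted at the origin on the work surface. World frame = base frame: x ahead of the robot, y to its left, z up, the work surface at z = 0. Lengths are in m, angles in degrees, forces in N, time in s.
With the tool pointing down it reaches from about 0.425 to 0.875 m from the base axis. Payload 4.7 kg.
Tool frame: the origin (TCP) lies at the very end of the fingers, on their centre line; the grasp point (between the pads) lies 19 mm behind it; z points along the fingers, y is the direction in which the jaws open and shut (so a half turn about z gives the same grasp; the last joint's range is limited). The gripper opens to 87 mm and grips with 3 to 60 N. Pads are 19 mm wide; open, the fingers measure 117 mm over their backs; the gripper's body (75 mm by 190 mm) begins 51 mm behind the grasp point.
Start: joints at [-67.603, 18.392, -4.016, 83.108, 1.295, 78.541, -3.26], TCP at [0.239, 0.604, 0.185] pointing down, gripper open.
Joint ranges: [-163.93, 163.93], [-17.29, 119.83], [-79.2, 71.16], [3.27, 140.29], [-89.18, 269.18], [5.43, 117.66], [-154.24, 154.24]. Speed limits (degrees/s): [147.25, 147.25, 180, 180, 180, 180, 180].

INTERFACE

Orientations are given as [roll, pitch, yaw] about the fixed x, y, z axes, in that order (R = Rz(yaw) Ry(pitch) Rx(roll)).
In Python, from cell import * gives the robot as it stands.
- The arm moves only by the tool drive_tool, never from a script. Its argument "moves" is text: rows parted by semicolons, each of 5 numbers parted by spaces: the shift along the tool's x, y, z in m, then the turn about the tool's z in degrees, then the gripper's target within -1 to 1 (fully open at 1, half-way at 0, shut at -1). In form: x y z yaw fingers; .... A call has exactly 8 rows; each row is the pose to reach, as a shift and turn from the pose commanded when the call began, along the tool's axes at that moment; what a row does not reach only later rows make up. A row lasts 1/10 s, in which the tool goes at most 50 mm and 8.59 degrees, less where a joint would pass 70% of its speed; a pose out of reach is approached as far as the arm can. A call with a gripper value outside its range is refused whole. The fingers move at their own pace and stop on an object; "grip_force" is the grip in N (left out, the last holds). Time passes only in rows, so rows that repeat a pose let the fingers close, or fill a call up. It gives the time, the measured TCP pose, the force and the opening at its end, in the units of the state.
- get_obs(): the state, without advancing time (a new reading comes with each control period).
- read_camera(name): name is "scene" or "top"; returns (picture, depth): 480x640x3 uint8, red, green, blue; 480x640 float32, m along the optical axis (not along the pixel's ray), 0 where there is no reading.
- calibration(name): a dict with "intrinsics" (3x3 intrinsics, pixels), "cam_to_world" (4x4, takes a point from camera to world coordinates). Camera axes: x right, y up, looking along -z (the intrinsics and any distortion apply to the point x, -y, -z); pixel columns grow to the right and rows downward; lengths in m; the calibration is good to about 2 mm. A picture is of the moment at which its call begins. calibration takes no time and is no camera call.
- sign_off(): hands the job in, once; it reports no verdict.
Trained networks look in the newest picture that a camera, given by its name, has taken for a name from the list of things; names that differ only in an ending like _2 or _b are one class to them, and where a whole thing is asked for, a point or a joint stands for the part that bears it (a point fixed in the world has none). Each returns a list of dicts, best first, with "conf" (0 to 1); they miss things now and then, are a little off and sometimes report something else, mostly with a low value. They report only what shows in the picture. A call takes as long as a camera call.
- search_frame(camera, name): "uv" ([column, row] in pixels, amid what is visible of it).
- pinpoint(camera, name): "uv" ([column, row] in pixels: a listed point, or the origin of a listed thing).
The state is a dict: "time_s": time; "qpos": joint angles; "joint_velocities": joint speeds; "effort": joint torques, N m; "tool_pos": TCP position; "tool_rot": TCP orientation; "force": force on the tool from outside, world axes, zero at the start; "wrist_torque": the same for the moment, N m; "grip_width": finger opening in m.
Only numpy, scipy, OpenCV 4.12 (cv2) and the standard library are available. Lean on these libraries where they do the work, as an engineer would, in place of code of your own. Each camera call takes 0.05 s, during which the arm holds its last target. There are 200 camera calls.

TASK

Before the vacuum pump is started, make the implosion guard safe: press its yellow-framed top hatch fully shut, then push the red-knobbed bolt handle along its L-shaped slot towards the hatch as far as it goes, so that the rod runs through the keeper, and push the handle over sideways and down to the end of the short leg, so that the bolt cannot slide back. Only push, gently, with the fingertips or the outside of the fingers: do not grip the handle or lift the hatch further open, and leave the glassware and other things on and around the guard where they stand.

Things in the scene. Friction and masses are not known exactly. Their poses are not given: they have to be found in the camera images.
- guard: Implosion guard: fixed box, clear panels, aluminium edges, 280 (x) by 300 (y) by 210 mm high, a flask inside. Origin: centre of its underside on the bench. x points from its front (nearest the robot) to its back, y to its left, z up. Its top: the front 110 mm (x -140 to -30 mm) is a fixed white deck at z = 210 mm with the bolt on the centre line; behind it is the hatch.
- barrel_mid (a point): Middle of the bolt's fixed steel barrel, on its axis: guard x = -82, y = 0, z = 227 mm; axes as the guard's, the bolt's axis along x. Barrel 80 mm long, 24 mm in diameter (top at z = 239 mm). Its L-shaped slot is 11 mm wide: the long leg runs along the top, and at its far (+x) end the short leg runs down the -y side.
- hatch (a joint): Opening angle of the hatch, rad: 0 = shut, flush with the deck; starts ajar at 0.15 to 0.4. Yellow frame, clear panel, 158 (x) by 262 (y) by 12 mm, hinged along its rear edge (guard x = 128, z = 210 mm). Stiff hinge: it stays where left; 2 to 4 N at the front edge moves it down. A black lift handle 26 mm high stands on the front edge at guard y = 70 to 115 mm.
- hatch_edge (a point): Point on the top face of the hatch's front frame member (26 mm wide, this is mid-width), 75 mm to the -y side of the keeper: a free place to press. When the hatch is shut it lies at guard x = -17, y = -75, z = 210 mm.
- keeper (a point): Centre of the opening (20 mm wide) of the keeper, a steel staple 16 (x) by 30 (y) mm and 31 mm high on the hatch's front edge; it moves with the hatch. With the hatch shut it is at guard x = -17, y = 0, z = 227 mm, in line with the bolt's 14 mm rod, which runs through it when home.
- bolt (a joint): How far the bolt has slid along guard +x, in m: 0 = drawn back, 0.040 = fully home, at the end of the slot's long leg. Starts at 0 to 0.006. Friction about 4 N. The handle can turn only when this is above about 0.037.
- handle (a joint): Turn of the bolt's handle about the bolt's axis, in rad: 0 = upright, grows as it goes down towards guard -y; 1.31 = end of the short leg. It stays where it is left; about 1 to 2 N at the knob turns it. In the long leg it has a few degrees of play.
- knob (a point): Centre of the red ball knob (20 mm in diameter) on the end of the handle, 46 mm from the bolt's axis; stem 8 mm thick. Upright with the bolt drawn back it is at guard x = -108, y = 0, z = 273 mm; upright with the bolt home, at x = -68; locked, at about x = -68, y = -44, z = 239 mm.
- bung: Bystander: loose black rubber bung, 32 mm wide, 28 mm high, standing on the deck to the +y side of the bolt. Origin: centre of its underside.
- vial: Bystander: loose amber vial with a white cap, 24 mm wide, 45 mm high, standing on the deck to the -y side of the bolt. Origin: centre of its underside.
- flask: Bystander: conical flask with a cork, 84 mm wide, 159 mm high, on the bench to the guard's left. Origin: centre of its underside.
- beaker: Bystander: glass beaker, 70 mm wide, 90 mm high, on the bench to the guard's right. Origin: centre of its underside.
- cylinder: Bystander: measuring cylinder on a blue foot, 64 mm wide, 230 mm high, on the bench at the left. Origin: centre of its underside.
- wash_bottle: Bystander: white wash bottle with a red cap and spout, 66 mm wide, 200 mm high, on the bench at the left. Origin: centre of its underside.
- tube_rack: Bystander: blue rack of capped tubes, 75 by 200 mm, 108 mm high, on the bench at the right. Origin: centre of its underside.

How it is judged:
By the outcome, as a careful person would: the job done as asked, in the order asked, and still so for the second after the job is handed in, with the robot touching nothing.
It also fails if it takes over 48 s, if anything falls off the work surface, if the arm or the gripper's body presses on something with over 40 N, if the wrist force passes 120 N, or if a joint passes its speed limit or range.

## Working session

There is one attempt and no reset: what is moved stays moved. The work goes in short steps, Python scripts to look and compute and a tool call to move; the robot and the scene stay as the last step left them, time stands still between calls to the robot, and variables do not carry over. Pictures are saved under pics/ and viewed, about 8 in all and at most 12, crops included, and the job is handed in when it is done.

Besides the shell and the picture viewer there is one more tool, called after "Emit:" as name(argument=value, ...) on one line, values as JSON. drive_tool: Moves the arm, as the interface text tells. Its arguments: {"type":"object","properties":{"moves":{"type":"string"},"grip_force":{"type":"number"}},"required":["moves"]}

```bash
mkdir -p pics; ls; cat > h.py <<'E'
from cell import *
import numpy as np, cv2
def w(cam,uv,d):
    c=calibration(cam);K=np.array(c["intrinsics"]);T=np.array(c["cam_to_world"])
    p=np.array([(uv[0]-K[0,2])/K[0,0]*d,-(uv[1]-K[1,2])/K[1,1]*d,-d,1]);return (T@p)[:3]
def wz(cam,uv,z):
    a=w(cam,uv,0.);b=w(cam,uv,1.);t=(z-a[2])/(b[2]-a[2]);return a+t*(b-a)
def px(cam,p):
    c=calibration(cam);K=np.array(c["intrinsics"]);T=np.array(c["cam_to_world"])
    q=np.linalg.inv(T)@np.r_[p,1];return [K[0,0]*q[0]/-q[2]+K[0,2],K[1,1]*q[1]/q[2]+K[1,2]]
def save(img,f): cv2.imwrite(f,img[:,:,::-1])
E
python3 - <<'E'
from h import *
np.set_printoptions(precision=3,suppress=True)
o=get_obs();print(o["time_s"],o["tool_pos"],o["tool_rot"])
for cam in("top","scene"):
    im,d=read_camera(cam);save(im,f"pics/{cam}1.png")
    c=calibration(cam);print(cam,c)
    for n in("guard","barrel_mid","hatch_edge","keeper","knob","bung","vial"):
        r=pinpoint(cam,n)[:2]
        for x in r:
            u,v=[int(round(t)) for t in x["uv"]];dd=d[min(max(v,0),479),min(max(u,0),639)]
            print(cam,n,x["uv"],round(x["conf"],2),dd,w(cam,x["uv"],dd))
E
```

```text
pics
0.0 [0.239 0.604 0.184] [-179.892    0.006  158.411]
top {'intrinsics': array([[578.085,   0.   , 314.899],
       [  0.   , 578.085, 242.119],
       [  0.   ,   0.   ,   1.   ]]), 'cam_to_world': array([[-0.056,  0.976, -0.211,  0.255],
       [-0.998, -0.054,  0.017, -0.016],
       [ 0.005,  0.212,  0.977,  1.803],
       [ 0.   ,  0.   ,  0.   ,  1.   ]])}
top guard [270.7, 243.0] 0.59 1.6243844 [0.602 0.08  0.214]
top barrel_mid [268.8, 258.5] 0.88 1.6000261 [0.555 0.086 0.229]
top keeper [264.4, 222.6] 0.96 1.5605526 [0.643 0.09  0.288]
top knob [267.8, 265.0] 0.36 1.5459023 [0.528 0.086 0.279]
top bung [235.2, 268.3] 0.43 1.5840589 [0.531 0.179 0.239]
top vial [310.1, 261.4] 0.49 1.5719641 [ 0.536 -0.027  0.256]
scene {'intrinsics': array([[475.155,   0.   , 311.72 ],
       [  0.   , 475.155, 235.644],
       [  0.   ,   0.   ,   1.   ]]), 'cam_to_world': array([[ 0.579, -0.687,  0.439,  1.156],
       [ 0.815,  0.498, -0.296, -0.408],
       [-0.016,  0.53 ,  0.848,  1.233],
       [ 0.   ,  0.   ,  0.   ,  1.   ]])}
scene guard [354.1, 251.9] 0.55 1.1648933 [0.731 0.002 0.222]
scene barrel_mid [337.2, 187.4] 0.74 1.2523136 [0.557 0.081 0.237]
scene hatch_edge [331.0, 211.2] 0.92 1.1763718 [0.625 0.01  0.267]
scene hatch_edge [352.2, 250.0] 0.48 1.1688505 [0.724 0.002 0.221]
scene keeper [360.9, 195.0] 0.77 1.1694278 [0.643 0.087 0.292]
scene knob [331.4, 171.9] 0.39 1.2306508 [0.531 0.08  0.276]
scene bung [360.4, 167.4] 0.55 1.2858615 [0.54  0.172 0.238]
scene vial [301.9, 210.0] 0.51 1.2277248 [ 0.556 -0.032  0.227]
```

```bash
python3 - <<'E'
import cv2,numpy as np
a=cv2.imread("pics/top1.png")[150:350,170:400];b=cv2.imread("pics/scene1.png")[110:310,220:450]
cv2.imwrite("pics/c1.png",np.hstack([cv2.resize(a,None,fx=1.73,fy=1.73*1.7 if 0 else 1.73),cv2.resize(b,None,fx=1.73,fy=1.73)]))
E
```

```text
(no output)
```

View pics/c1.png

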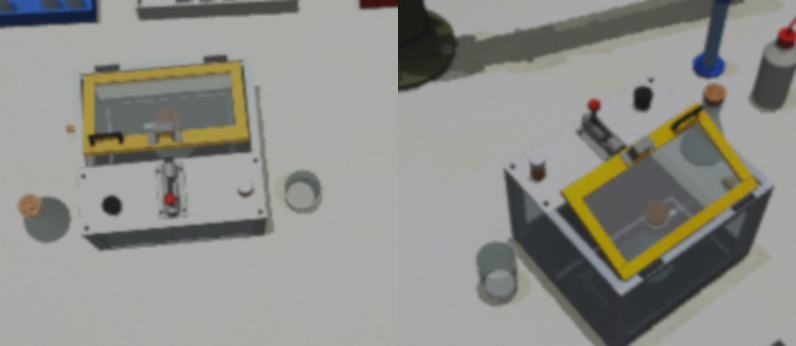

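View pics/top1.png

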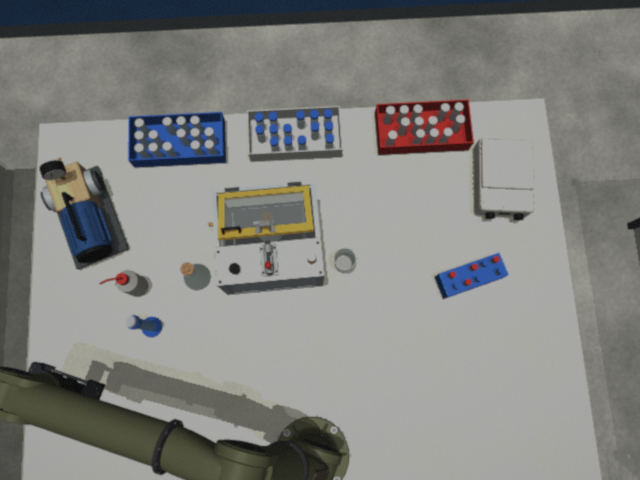

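The top view shows the guard at about (270,240), only slightly yawed. The hatch is ajar, the knob (268,265) is drawn back, the bung is at (235,268) and the vial at (311,260), both clear of the bolt. Next I'll fit the guard pose.

```bash
cat >> h.py <<'E'
def cloud(cam,d):
    c=calibration(cam);K=np.array(c["intrinsics"]);T=np.array(c["cam_to_world"])
    v,u=np.mgrid[:480,:640]
    P=np.stack([(u-K[0,2])/K[0,0]*d,-(v-K[1,2])/K[1,1]*d,-d,np.ones_like(d)],-1)@T.T
    return P[...,:3]
E
python3 - <<'E'
from h import *
np.set_printoptions(precision=4,suppress=True)
for cam in("top","scene"):
    im,d=read_camera(cam);P=cloud(cam,d);I=im.astype(int)
    reg=(d>0)&(P[...,0]>.45)&(P[...,0]<.9)&(P[...,1]>-.12)&(P[...,1]<.3)
    deck=reg&(abs(P[...,2]-.212)<.006)&(I.min(2)>140)
    Q=P[deck];c,s,a=cv2.minAreaRect((Q[:,:2]*1000).astype(np.float32));print(cam,"deck",len(Q),c,s,a,Q[:,2].mean(),cv2.boxPoints((c,s,a)))
    red=reg&(I[...,0]>130)&(I[...,1]<70)&(I[...,2]<80)
    R=P[red];print("red",len(R),np.median(R,0),R[:,2].max())
    ye=reg&(I[...,0]>130)&(I[...,2]<70)&(I[...,1]>100)
    Y=P[ye];
    A=np.c_[Y[:,:2],np.ones(len(Y))];k=np.linalg.lstsq(A,Y[:,2],rcond=None)[0];print("hatch plane",k,"angle",np.arctan(np.hypot(*k[:2])),"yaw",np.degrees(np.arctan2(-k[1],-k[0])),"zmax",np.percentile(Y[:,2],[1,99]))
E
```

```text
top deck 3347 (636.9959716796875, 92.39073181152344) (279.2753601074219, 300.0262756347656) 2.180816173553467 0.21063837779315558 [[491.7509 236.9816]
 [503.1679 -62.8274]
 [782.241  -52.2001]
 [770.824  247.6089]]
red 16 [0.5299 0.088  0.2816] 0.28743810815136195
hatch plane [-0.3992 -0.0115  0.5152] angle 0.379946206362053 yaw 1.6435070284700464 zmax [0.2064 0.272 ]
scene deck 2405 (632.4639282226562, 91.91559600830078) (279.8926696777344, 301.3839416503906) 2.4940085411071777 0.21040382238612115 [[486.0928 236.3751]
 [499.2075 -64.7234]
 [778.8351 -52.5439]
 [765.7203 248.5546]]
red 11 [0.5292 0.0858 0.2819] 0.2839748838612032
hatch plane [-0.3945 -0.017   0.5124] angle 0.3760663858761751 yaw 2.474163439965938 zmax [0.2089 0.2692]
```

Emit:
drive_tool(moves="0 0 -0.05 -6 -1; 0 0 -0.10 -12 -1; 0 0 -0.15 -18 -1; 0 0 -0.20 -24 -1; -0.037 -0.026 -0.21 -24 -1; -0.074 -0.052 -0.21 -24 -1; -0.111 -0.078 -0.21 -24 -1; -0.148 -0.104 -0.21 -24 -1", grip_force=10)

```text
time_s: 1.7
tool_pos: [0.3394, 0.4517, 0.3957]
tool_rot: [180.0, 0.0, -177.6]
force: [0.1, -0.3, -0.8]
grip_width: 0.0312
```

Emit:
drive_tool(moves="-0.025 -0.041 0 0 -1; -0.05 -0.082 0 0 -1; -0.075 -0.123 0 0 -1; -0.1 -0.164 0 0 -1; -0.125 -0.205 0 0 -1; -0.15 -0.246 0 0 -1; -0.175 -0.287 0 0 -1; -0.2 -0.328 0 0 -1")

```text
time_s: 2.5
tool_pos: [0.5529, 0.1322, 0.3958]
tool_rot: [180.0, 0.1, -177.6]
force: [1.0, 0.5, 0.6]
grip_width: 0.0004
```

Emit:
drive_tool(moves="-0.024 -0.04 0.01 0 -1; -0.048 -0.08 0.02 0 -1; -0.072 -0.12 0.035 0 -1; -0.072 -0.12 0.06 0 -1; -0.072 -0.12 0.08 0 -1; -0.072 -0.12 0.1 0 -1; -0.072 -0.12 0.1 0 -1; -0.072 -0.12 0.1 0 -1")

```text
time_s: 3.3
tool_pos: [0.6291, 0.0173, 0.2958]
tool_rot: [180.0, 0.0, -177.6]
force: [-0.1, -0.0, 1.2]
grip_width: 0.0006
```

Emit:
drive_tool(moves="0 0 0.01 0 -1; 0 0 0.02 0 -1; 0 0 0.03 0 -1; 0.001 0 0.037 0 -1; 0.002 0 0.044 0 -1; 0.003 0 0.051 0 -1; 0.004 0 0.058 0 -1; 0.005 0 0.064 0 -1")

```text
time_s: 4.1
tool_pos: [0.624, 0.0169, 0.2308]
tool_rot: [180.0, -0.0, -177.6]
force: [0.3, 0.6, 3.6]
grip_width: 0.0005
```

Emit:
drive_tool(moves="0.001 0 0.005 0 -1; 0.001 0 0.01 0 -1; 0.002 0 0.014 0 -1; 0.002 0 0.017 0 -1; 0.002 0 0.019 0 -1; 0.002 0 0.021 0 -1; 0.002 0 0.022 0 -1; 0.002 0 0.022 0 -1")

```text
time_s: 4.9
tool_pos: [0.6223, 0.0168, 0.2092]
tool_rot: [-180.0, 0.0, -177.6]
force: [-1.1, 0.3, 1.5]
grip_width: 0.0007
```

Emit:
drive_tool(moves="0 0 0.001 0 -1; 0 0 0.001 0 -1; 0 0 0.002 0 -1; 0 0 0.002 0 -1; 0 0 0.003 0 -1; 0 0 0.003 0 -1; 0 0 0.003 0 -1; 0 0 0.003 0 -1")

```text
time_s: 5.7
tool_pos: [0.6223, 0.0168, 0.2063]
tool_rot: [-180.0, 0.0, -177.6]
force: [-0.8, -0.7, 2.2]
grip_width: 0.0005
```

```bash
cat > m.py <<'E'
from h import *
np.set_printoptions(precision=4,suppress=True)
def rep(tag):
  out=[]
  for cam in("top","scene"):
    im,d=read_camera(cam);P=cloud(cam,d);I=im.astype(int)
    reg=(d>0)&(P[...,0]>.45)&(P[...,0]<.9)&(P[...,1]>-.12)&(P[...,1]<.3)&(P[...,2]<.32)
    red=reg&(I[...,0]>130)&(I[...,1]<70)&(I[...,2]<80);R=P[red]
    if len(R):print(cam,"red",len(R),np.median(R,0),R[:,2].max())
    Y=P[reg&(I[...,0]>130)&(I[...,2]<70)&(I[...,1]>100)]
    k=np.linalg.lstsq(np.c_[Y[:,:2],np.ones(len(Y))],Y[:,2],rcond=None)[0];print(cam,"hatch slope",k,Y[:,2].mean(),len(Y))
    a=im[160:310,190:370] if cam=="top" else im[110:260,250:430]
    out.append(cv2.resize(a,None,fx=2.2,fy=2.2,interpolation=cv2.INTER_CUBIC))
  save(np.hstack(out),f"pics/{tag}.png");o=get_obs();print(o["time_s"],o["tool_pos"],o["force"])
E
python3 -c "from m import *;rep('p2')"
```

```text
top red 10 [0.5306 0.0881 0.2788] 0.28639238681059553
top hatch slope [-0.2156 -0.01    0.3754] 0.22574767151796066 607
scene hatch slope [-0.218  -0.0081  0.3769] 0.22121204958551072 1379
5.8 [0.6223 0.0169 0.2063] [-0.5546  0.1475  2.0208]
```

View pics/p2.png

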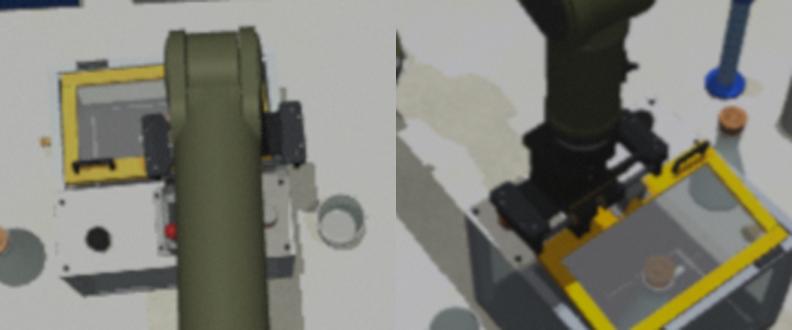

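The picture shows the arm over the hatch with the gripper body long in y. The hatch is still ajar (0.21 rad), though the TCP reads below its top face. I'll zoom in at the fingers before pressing again.

```bash
python3 - <<'E'
from h import *
im,d=read_camera("scene");o=get_obs();p=np.array(o["tool_pos"])
u=px("scene",p);print("tcp px",u, px("scene",p+[0,0,.035]), px("scene",p+[0,0,.07]))
x,y=int(u[0])-60,int(u[1])-55
a=cv2.resize(im[y:y+85,x:x+115],None,fx=6,fy=6,interpolation=cv2.INTER_CUBIC)
for k,z in enumerate((0,.035,.07)):
    q=px("scene",p+[0,0,z]);cv2.circle(a,(int((q[0]-x)*6),int((q[1]-y)*6)),3,(0,255,0),-1)
save(a,"pics/p3.png")
P=cloud("scene",d)
for v in range(int(u[1])-25,int(u[1])+12,3): print(v,[ "%d"%(1000*P[v,c,2]) for c in range(int(u[0])-15,int(u[0])+30,3)])
E
```

```text
tcp px [np.float64(332.1787307486316), np.float64(222.51602546605363)] [np.float64(332.46959907787794), np.float64(214.85778421346268)] [np.float64(332.7752078003475), np.float64(206.81144471808815)]
197 ['360', '370', '378', '369', '363', '362', '354', '346', '1232', '335', '338', '336', '328', '273', '269']
200 ['356', '360', '369', '363', '361', '352', '339', '339', '333', '335', '332', '324', '262', '268', '241']
203 ['355', '356', '362', '353', '348', '336', '336', '338', '337', '329', '319', '244', '250', '238', '241']
206 ['356', '353', '351', '325', '334', '338', '338', '334', '325', '241', '238', '241', '245', '235', '230']
209 ['358', '211', '211', '210', '331', '333', '329', '323', '244', '239', '237', '241', '237', '230', '230']
212 ['357', '211', '333', '328', '256', '324', '260', '241', '239', '239', '238', '234', '237', '228', '230']
215 ['352', '333', '326', '244', '246', '258', '250', '240', '236', '235', '231', '234', '230', '231', '228']
218 ['329', '244', '242', '239', '240', '245', '238', '236', '232', '237', '232', '230', '231', '228', '227']
221 ['243', '244', '243', '236', '240', '237', '233', '234', '228', '230', '229', '229', '229', '224', '226']
224 ['241', '237', '236', '237', '236', '232', '233', '233', '228', '231', '229', '229', '230', '224', '226']
227 ['240', '241', '239', '228', '232', '232', '230', '229', '229', '228', '230', '226', '227', '225', '222']
230 ['235', '238', '235', '235', '231', '230', '229', '231', '227', '226', '225', '229', '223', '225', '222']
233 ['10', '235', '238', '230', '230', '229', '231', '225', '226', '227', '224', '224', '224', '226', '222']
```

View pics/p3.png

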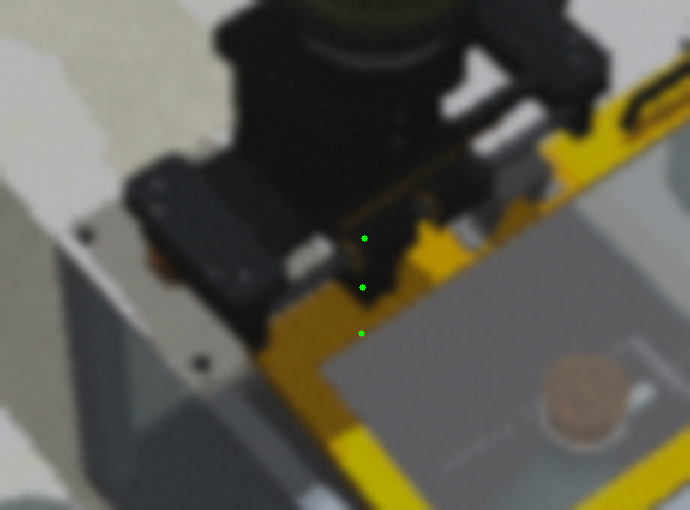

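The fingertips are visible at about (367,305) in the crop, sitting on the yellow frame at z≈0.24. So the real tip is about 35 mm higher than the reported TCP, and the 2 N is just the hinge resistance. I'll keep pressing until the force rises.

Emit:
drive_tool(moves="0 0 0.004 0 -1; 0 0 0.008 0 -1; 0 0 0.012 0 -1; 0 0 0.015 0 -1; 0.001 0 0.018 0 -1; 0.001 0 0.02 0 -1; 0.001 0 0.022 0 -1; 0.001 0 0.022 0 -1")

```text
time_s: 6.65
tool_pos: [0.6212, 0.0168, 0.184]
tool_rot: [180.0, 0.0, -177.6]
force: [0.3, -0.1, 0.5]
grip_width: 0.0008
```

```bash
python3 -c "from m import *;rep('p4')"
```

```text
top red 10 [0.5297 0.0881 0.2823] 0.2870223999675323
top hatch slope [-0.0707  0.0001  0.2637] 0.21511895559463406 349
scene hatch slope [-0.0675 -0.0023  0.2618] 0.2135969932678539 1342
6.75 [0.6212 0.0168 0.1841] [ 0.6129 -0.0438  0.1249]
```

Emit:
drive_tool(moves="0 0 0.002 0 -1; 0 0 0.004 0 -1; 0 0 0.006 0 -1; 0 0 0.007 0 -1; 0 0 0.008 0 -1; 0 0 0.009 0 -1; 0 0 0.01 0 -1; 0 0 0.01 0 -1")

```text
time_s: 7.55
tool_pos: [0.6212, 0.0168, 0.1742]
tool_rot: [180.0, 0.0, -177.6]
force: [-1.3, -0.7, 0.9]
grip_width: 0.0007
```

Emit:
drive_tool(moves="0 0 0.001 0 -1; 0 0 0.001 0 -1; 0 0 0.002 0 -1; 0 0 0.002 0 -1; 0 0 0.003 0 -1; 0 0 0.003 0 -1; 0 0 0.004 0 -1; 0 0 0.004 0 -1")

```text
time_s: 8.35
tool_pos: [0.6214, 0.0168, 0.1732]
tool_rot: [180.0, 0.1, -177.6]
force: [-5.7, -0.2, 13.0]
grip_width: 0.0005
```

```bash
python3 -c "from m import *;rep('p5')"
```

```text
top red 11 [0.5302 0.0879 0.2817] 0.28607975232119465
top hatch slope [-0.0153  0.0044  0.2193] 0.2095842859301298 141
scene hatch slope [-0.0005  0.0008  0.2104] 0.21010162216564762 1285
8.45 [0.6214 0.0167 0.1732] [-5.321  -1.1731 12.3324]
```

The hatch is shut: scene slope is 0 and the force rose to 13 N. Now I lift and move behind the knob.

Emit:
drive_tool(moves="0 0 -0.03 0 -1; 0 0 -0.07 0 -1; 0 0 -0.11 0 -1; 0.03 0.019 -0.115 0 -1; 0.06 0.038 -0.115 0 -1; 0.09 0.057 -0.115 0 -1; 0.123 0.076 -0.115 0 -1; 0.123 0.076 -0.115 0 -1")

```text
time_s: 9.25
tool_pos: [0.4921, 0.0911, 0.2857]
tool_rot: [179.8, -0.0, -177.2]
force: [-0.3, -0.3, 0.2]
grip_width: 0.0004
```

```bash
python3 - <<'E'
from m import *
rep('p6')
im,d=read_camera("scene");p=np.array(get_obs()["tool_pos"])
u=px("scene",p);x,y=int(u[0])-50,int(u[1])-55
a=cv2.resize(im[y:y+85,x:x+115],None,fx=6,fy=6,interpolation=cv2.INTER_CUBIC)
for z in (0,.0365):
    q=px("scene",p+[0,0,z]);cv2.circle(a,(int((q[0]-x)*6),int((q[1]-y)*6)),3,(0,255,0),-1)
save(a,"pics/p7.png")
E
```

```text
top hatch slope [0.0764 0.1159 0.1346] 0.20438387224911284 212
scene hatch slope [0.0001 0.0012 0.2099] 0.21005439563086364 1643
9.35 [0.4952 0.0879 0.2856] [ 0.921  -0.798   0.0384]
```

View pics/p7.png

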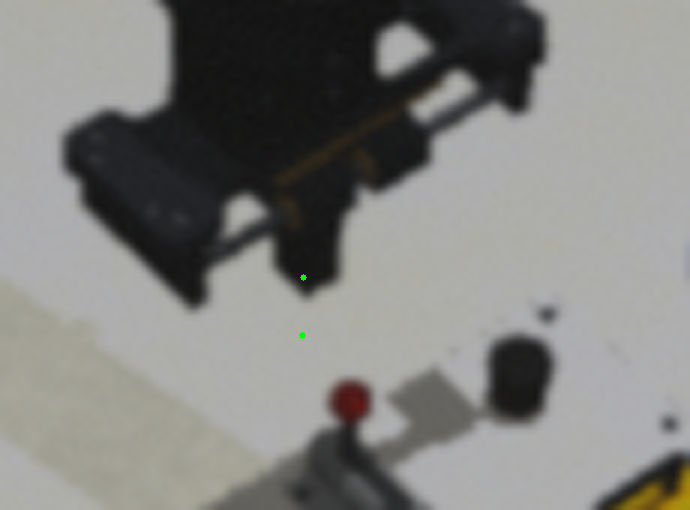

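The open view shows one finger block under the tool, its tip near (307,290), above and behind the knob (350,400). I'll measure the tip and body heights directly from depth.

```bash
python3 - <<'E'
from m import *
for cam in("scene",):
    im,d=read_camera(cam);P=cloud(cam,d);p=np.array(get_obs()["tool_pos"])
    I=im.astype(int);m=(d>0)&(I.max(2)<75)&(abs(P[...,0]-p[0])<.11)&(abs(P[...,1]-p[1])<.13)&(P[...,2]>.28)&(P[...,2]<.5)
    Q=P[m]-p
    for a in np.arange(-.12,.12,.01):
        s=Q[(Q[:,1]>=a)&(Q[:,1]<a+.01)]
        if len(s)>3:
            lo=s[s[:,2]<np.percentile(s[:,2],5)+.012]
            print("y %.2f n%d zmin %.3f z5 %.3f  x range of low %.3f %.3f"%(a,len(s),s[:,2].min(),np.percentile(s[:,2],5),lo[:,0].min(),lo[:,0].max()))
E
```

```text
y -0.10 n120 zmin 0.131 z5 0.132  x range of low -0.030 0.041
y -0.09 n180 zmin 0.108 z5 0.112  x range of low -0.030 0.040
y -0.08 n124 zmin 0.113 z5 0.126  x range of low 0.030 0.040
y -0.07 n90 zmin 0.118 z5 0.125  x range of low 0.027 0.036
y -0.06 n162 zmin 0.122 z5 0.145  x range of low -0.022 0.035
y -0.05 n316 zmin 0.120 z5 0.148  x range of low -0.019 0.033
y -0.04 n201 zmin 0.114 z5 0.120  x range of low 0.007 0.038
y -0.03 n142 zmin 0.112 z5 0.118  x range of low 0.025 0.040
y -0.02 n138 zmin 0.051 z5 0.068  x range of low -0.005 0.011
y -0.01 n144 zmin 0.043 z5 0.047  x range of low -0.008 0.013
y -0.00 n142 zmin 0.038 z5 0.049  x range of low 0.005 0.009
y 0.01 n104 zmin 0.069 z5 0.118  x range of low 0.007 0.037
y 0.02 n61 zmin 0.113 z5 0.118  x range of low 0.019 0.037
y 0.03 n33 zmin 0.116 z5 0.122  x range of low 0.019 0.036
y 0.04 n22 zmin 0.122 z5 0.122  x range of low 0.027 0.029
y 0.05 n25 zmin 0.122 z5 0.122  x range of low 0.027 0.029
y 0.06 n91 zmin 0.121 z5 0.126  x range of low -0.025 0.028
y 0.07 n145 zmin 0.112 z5 0.115  x range of low -0.034 0.032
y 0.08 n130 zmin 0.109 z5 0.114  x range of low -0.033 0.033
y 0.09 n24 zmin 0.134 z5 0.137  x range of low -0.032 0.033
```

The whole gripper sits a constant ~37 mm above the reported TCP, with x/y good to a few mm. I'll compensate and go down behind the knob, then push.

Emit:
drive_tool(moves="0 0.001 0.025 0 -1; 0 0.002 0.05 0 -1; 0 0.002 0.07 0 -1; 0 0.002 0.07 0 -1; -0.006 0.002 0.07 0 -1; -0.012 0.002 0.07 0 -1; -0.017 0.002 0.07 0 -1; -0.022 0.002 0.07 0 -1")

```text
time_s: 10.25
tool_pos: [0.5173, 0.0902, 0.2163]
tool_rot: [-180.0, -0.0, -177.6]
force: [-4.4, -0.5, 3.2]
grip_width: 0.0005
```

Emit:
drive_tool(moves="-0.004 0 0 0 -1; -0.008 0 0 0 -1; -0.012 0 0 0 -1; -0.016 0 0 0 -1; -0.02 0 0 0 -1; -0.024 0 0 0 -1; -0.026 0 0 0 -1; -0.026 0 0 0 -1")

```text
time_s: 11.05
tool_pos: [0.5434, 0.0915, 0.2152]
tool_rot: [-180.0, 0.0, -177.6]
force: [-2.3, -0.7, 2.0]
grip_width: 0.0003
```

Emit:
drive_tool(moves="-0.001 0 0 0 -1; -0.001 0 0 0 -1; -0.002 0 0 0 -1; -0.002 0 0 0 -1; -0.003 0 0 0 -1; -0.003 0 0 0 -1; -0.004 0 0 0 -1; -0.004 0 0 0 -1")

```text
time_s: 11.85
tool_pos: [0.547, 0.0917, 0.2153]
tool_rot: [180.0, 0.0, -177.6]
force: [-4.9, -1.1, 1.8]
grip_width: 0.0002
```

```bash
python3 -c "from m import *;rep('p8')"
```

```text
top hatch slope [-0.0174  0.1263  0.2019] 0.202388476181458 214
scene hatch slope [ 0.0009 -0.0005  0.2096] 0.21021574865041404 1633
11.95 [0.547  0.0917 0.2153] [-3.3697 -1.2048  1.5967]
```

Emit:
drive_tool(moves="-0.001 0 0 0 -1; -0.001 0 0 0 -1; -0.002 0 0 0 -1; -0.002 0 0 0 -1; -0.003 0 0 0 -1; -0.003 0 0 0 -1; -0.004 0 0 0 -1; -0.004 0 0 0 -1")

```text
time_s: 12.75
tool_pos: [0.5482, 0.0918, 0.2153]
tool_rot: [180.0, -0.3, -177.6]
force: [-11.6, -2.2, 5.6]
grip_width: 0.0007
```

Emit:
drive_tool(moves="0.01 0 0 0 -1; 0.022 0 0 0 -1; 0.022 0.02 0 0 -1; 0.022 0.04 0 0 -1; 0.01 0.04 0 0 -1; -0.005 0.04 0 0 -1; -0.017 0.04 0 0 -1; -0.017 0.04 0 0 -1")

```text
time_s: 13.55
tool_pos: [0.5677, 0.1318, 0.2151]
tool_rot: [-180.0, 0.1, -177.7]
force: [-0.7, -0.3, -0.4]
grip_width: 0.0002
```

```bash
python3 -c "from m import *;rep('p9')"
```

```text
top hatch slope [-0.0134  0.1751  0.1947] 0.20089664657437153 142
scene hatch slope [0.0001 0.0007 0.2101] 0.2102441620645747 1620
13.65 [0.5662 0.132  0.2151] [-0.3353 -0.5    -0.1888]
```

View pics/p9.png

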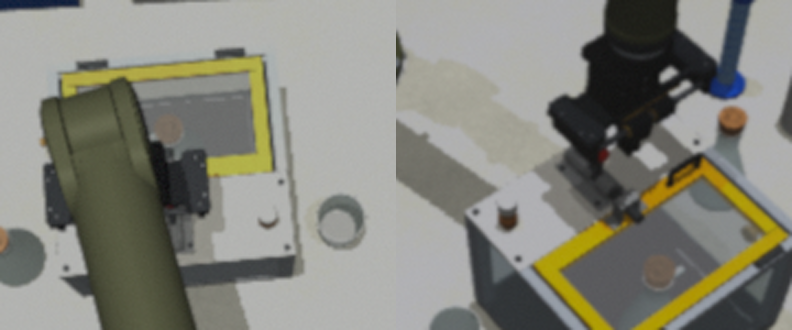

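The hatch is flush and the rod is in the keeper. The finger stands on the +y side of the knob (600,155). I sweep to -y.

Emit:
drive_tool(moves="0 -0.007 0 0 -1; 0 -0.014 0 0 -1; 0 -0.02 0 0 -1; 0 -0.026 0 0 -1; 0 -0.032 0 0 -1; 0 -0.038 0 0 -1; 0 -0.043 0 0 -1; 0 -0.048 0 0 -1")

```text
time_s: 14.45
tool_pos: [0.5681, 0.0848, 0.2151]
tool_rot: [180.0, -0.0, -177.6]
force: [-0.2, 2.2, -0.3]
grip_width: 0.0008
```

```bash
python3 -c "from m import *;rep('p10')"
```

```text
top hatch slope [0.0068 0.1242 0.1841] 0.20307662171131938 187
scene hatch slope [-0.0004  0.0011  0.2104] 0.21021004968738777 1577
14.55 [0.5682 0.0835 0.2152] [-0.1703  0.7947 -0.3244]
```

Emit:
drive_tool(moves="0 -0.004 0 0 -1; 0 -0.007 0 0 -1; 0 -0.005 -0.012 0 -1; 0 -0.005 -0.027 0 -1; 0 -0.005 -0.035 0 -1; 0 -0.015 -0.035 0 -1; 0 -0.028 -0.035 0 -1; 0 -0.036 -0.035 0 -1")

```text
time_s: 15.35
tool_pos: [0.5696, 0.0459, 0.25]
tool_rot: [-179.9, -0.0, -177.7]
force: [0.4, -0.7, -0.7]
grip_width: 0.0006
```

Emit:
drive_tool(moves="0 0 0.007 0 -1; 0 0 0.014 0 -1; 0 0 0.02 0 -1; 0 0 0.025 0 -1; 0 0 0.029 0 -1; 0 0 0.033 0 -1; 0 0 0.036 0 -1; 0 0 0.036 0 -1")

```text
time_s: 16.15
tool_pos: [0.5696, 0.0483, 0.2138]
tool_rot: [-180.0, -0.0, -177.6]
force: [0.1, -0.4, 1.1]
grip_width: 0.0005
```

Press on to the end stop in small steps.

Emit:
drive_tool(moves="0 0 0.001 0 -1; 0 0 0.002 0 -1; 0 0 0.003 0 -1; 0 0 0.003 0 -1; 0 0 0.004 0 -1; 0 0 0.004 0 -1; 0 0 0.005 0 -1; 0 0 0.005 0 -1")

```text
time_s: 16.95
tool_pos: [0.5699, 0.0495, 0.211]
tool_rot: [179.9, 0.1, -177.6]
force: [-2.2, -0.3, 8.4]
grip_width: 0.0006
```

It stopped at 8 N with the tip at about 0.248, where the stop should be. Retract and check.

Emit:
drive_tool(moves="0 0 -0.02 0 -1; 0 0 -0.06 0 -1; 0 0 -0.1 0 -1; 0 0.04 -0.14 0 -1; 0 0.08 -0.15 0 -1; 0 0.12 -0.15 0 -1; 0 0.16 -0.15 0 -1; 0 0.2 -0.15 0 -1")

```text
time_s: 17.75
tool_pos: [0.561, 0.2503, 0.3589]
tool_rot: [180.0, -0.0, -177.6]
force: [-0.8, 0.5, 0.2]
grip_width: 0.0001
```

Emit:
drive_tool(moves="0.02 0.04 0 0 -1; 0.04 0.08 0 0 -1; 0.06 0.12 0 0 -1; 0.06 0.16 0 0 -1; 0.06 0.2 0 0 -1; 0.06 0.2 0 0 -1; 0.06 0.2 0 0 -1; 0.06 0.2 0 0 -1")

```text
time_s: 18.55
tool_pos: [0.4937, 0.4445, 0.3592]
tool_rot: [-179.9, 0.0, -177.7]
force: [0.5, -0.5, -0.2]
grip_width: 0.0007
```

```bash
python3 - <<'E'
from m import *
rep('p11')
for cam in("top","scene"):
    for n in("knob","bung","vial"):print(cam,n,[(x["uv"],round(x["conf"],2)) for x in pinpoint(cam,n)[:1]])
    print("expected locked knob px",px(cam,[.635-.068+.0018,.092-.0027-.044,.239]))
E
```

```text
top red 20 [0.5697 0.044  0.2469] 0.2539132811732512
top hatch slope [0.0547 0.1971 0.1374] 0.20098598450582325 171
scene red 11 [0.5703 0.0434 0.2479] 0.25170429010657935
scene hatch slope [-0.0012 -0.0007  0.2111] 0.2102651016754073 1591
18.65 [0.4939 0.4441 0.3599] [-0.3172 -0.4137 -0.0427]
top knob [([282.3, 253.8], 0.41)]
top bung [([235.7, 268.7], 0.66)]
top vial [([306.2, 259.2], 0.51)]
expected locked knob px [np.float64(283.194761603536), np.float64(252.2068308261307)]
scene knob [([326.6, 196.5], 0.41)]
scene bung [([360.4, 165.4], 0.56)]
scene vial []
expected locked knob px [np.float64(328.9433015711382), np.float64(196.31836370841393)]
```

View pics/p11.png

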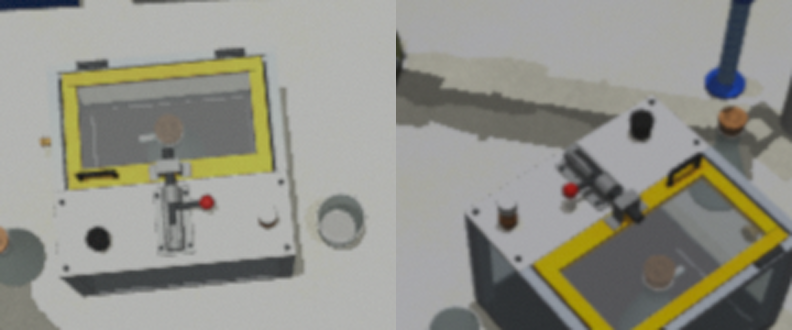

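The rod runs through the keeper and the red knob is down on the -y side at (207,202). The hatch is flush, and the bung and vial stand where they were. Signing off.

```bash
python3 -c "
from cell import *
print(sign_off())"
```

```text
the job is handed in; nothing more can be done
None
```

The job is handed in: the hatch is shut, the bolt is home through the keeper, and the handle is down at the end of the short leg. It was done in that order by pushing only with closed fingers, and took about 19 s.

**Pushing forces:** The last reading at each stop was about 13 N on the hatch, 12 N on the bolt and 8 N on the handle.

**Last checks:**
- **Hatch:** the scene camera gave a slope of about 0 at z = 0.210 m.
- **Knob:** seen at about (0.570, 0.044) m with its top near 0.248 to 0.254 m. That is within a few mm of the expected locked position.
- **Bystanders:** the bung and vial look undisturbed in the last picture. The beaker and flask do too, but I checked those by eye only.

**Checks that disagreed:**
- **Tool height:** the reported TCP was about 37 mm below the real fingertips. I found this from the depth images while pressing the hatch and corrected for it. The first presses therefore only partly shut the hatch.
- **Top camera hatch slope:** the last readings (0.05 and 0.20) are not zero. They come from only about 170 yellow pixels and I judged them unreliable; the picture shows the hatch flush.
- **Vial:** the network did not find it in the last scene image, and its top-camera position came out about 4 pixels from the first one. It is plainly standing in the picture, and I put that down to scatter in the detection.

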